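Turn up the gold sample

TASK

The finish-sample bar that now shows white on top, with a red flat on one side of it, carries gold on the next flat beyond the red. Roll it over on the tabletop, without picking it up, one flat at a time: let it come to rest with red on top first, then roll it one more flat so that it lies with gold on top. Leave the other sample bar (green on top) alone.

Things in the scene. Friction and masses are not known exactly. Their poses are not given: they have to be found in the camera images.
- sample_bar_center (a point): Centre of the bar to roll: solid wood, hexagonal, 120 mm long, 40 mm across flats (46 mm across corners, flats 23 mm wide), about 0.11 kg, loose on the bare tabletop (height 0), its centre 20 mm up. x runs along the bar. Painted flats with bare wood at both ends; in order round: white (on top at first), red, gold, dark brown, blue, black.
- red_face (a point): Dark red flat, slanting beside the white top at first; the point is its middle, 20 mm from the bar's centre, z straight out of the face, x along the bar. Pushed level, the bar tends to slide. Touched at its side corner (20 mm up) and pushed forward and up at 45 degrees for 20 mm, it tips over its far lower edge; the flat over that corner comes up, centre moved on 23 mm.
- gold_face (a point): Gold flat, next to the red one, on the slanting underside at first; the point is its middle, 20 mm from the bar's centre, z straight out of the face, x along the bar.
- spare_bar_center (a point): Centre (20 mm up) of the other sample bar, same size and shape, also loose, green on top with grey and teal flats beside it, no red, white or gold: to be left alone. x runs along it.

How it is judged:
On the way:
1. the bar rests flat on the table with its red face on top (angle between red_face's own z axis and vertical below 0.18 rad and height (world z) of sample_bar_center below 0.028 m), for 0.2 s.
At the end, for the whole second after the job is handed in: The sample bar lies flat on the table (centre 12 to 28 mm up) with its gold face on top, level within 10 degrees, and stays so; the spare bar is within 15 mm of where it began (angle between gold_face's own z axis and vertical below 0.18 rad and height (world z) of sample_bar_center between 0.012 and 0.028 m and distance of spare_bar_center from where it was at the start of the episode below 0.015 m); the robot touches nothing.
It fails at once if the sample bar is picked up (its centre over 50 mm above the table) (height (world z) of sample_bar_center above 0.05 m).
It fails at once if the other sample bar is moved by more than 15 mm (distance of spare_bar_center from where it was at the start of the episode above 0.015 m).
It also fails if it takes over 38 s, if anything falls off the work surface, if the arm or the gripper's body presses on something with over 40 N, if the wrist force passes 120 N, or if a joint passes its speed limit or range.

ROBOT

A 6-joint arm with a two-finger parallel gripper is mounted at the origin on the work surface. World frame = base frame: x ahead of the robot, y to its left, z up, the work surface at z = 0. Lengths are in m, angles in rad, forces in N, time in s.
With the tool pointing down it reaches from about 0.375 to 0.9 m from the base axis. Payload 3.1 kg.
Tool frame: the origin (TCP) lies at the very end of the fingers, on their centre line; the grasp point (between the pads) lies 19 mm behind it; z points along the fingers, y is the line along which they close (so a half turn about z gives the same grasp; the last joint's range is limited). The gripper opens to 85 mm and grips with 20 to 120 N. Pads are 22 mm wide; open, the fingers measure 114 mm over their backs; the gripper's body (76 mm by 85 mm) begins 54 mm behind the grasp point. The pads swing forward as they close: fully open they stand 13 mm farther back than shut.
Start: joints at [-1.425, 0.527, 1.433, -0, 1.181, -0.178], TCP at [0.199, -0.592, 0.231] pointing down, gripper open.
Joint ranges: [-3.08, 3.08], [-0.75, 2.2], [0.22, 2.44], [-1.43, 4.57], [0, 2.65], [-2.85, 2.85]. Speed limits (rad/s): [2.79, 2.79, 3.14, 3.14, 3.14, 3.14].

INTERFACE

Orientations are given as [roll, pitch, yaw] about the fixed x, y, z axes, in that order (R = Rz(yaw) Ry(pitch) Rx(roll)).
In Python, from workcell import robot gives the robot as it stands. The module is installed in compiled form; this text tells all that it offers.
- The arm moves only by the shell command python3 -m pendant 'ROWS'. ROWS is JSON, a list of rows, each a list of 3 entries, a list of its own where there are three numbers: the finger opening in mm, from 0 to 85.4, then the shift along the tool's x, y, z each as a share of 0.5 m, from -1 to 1, then the turn, a rotation vector about the tool's x, y, z each as a share of 0.5 rad, from -1 to 1. In form: [[fingers, [tx, ty, tz], [ax, ay, az]], ...]. A call has 1 to 8 rows; each row is the pose to reach, as a shift and turn from the pose commanded when the call began, along the tool's axes at that moment; what a row does not reach only later rows make up. A row lasts 1/8 s, in which the tool goes at most 62.5 mm and 10.7 degrees, less where a joint would pass 70% of its speed; a pose out of reach is approached as far as the arm can. A call with a number of a shift or a turn outside -1 to 1 is refused whole. A call with a gripper value outside its range is refused whole. The fingers move at their own pace and stop on an object; the grip force is fixed at half the most. Time passes only in rows, so rows that repeat a pose let the fingers close. It gives the time, the measured TCP pose, the force, the opening and the grip force at its end, in the units of the state.
- robot.read_state(): the state, without advancing time (a new reading comes with each control period).
- robot.camera(name): name is "scene" or "side" or "wrist"; returns a dict with "pixels" (420x560x3 uint8, red, green, blue), "fx", "fy", "cx", "cy" (pixels), "R" (3x3) and "t" (3): a world point X has camera coordinates R X + t; the wrist camera has in their place "tool_from_camera" (4x4, takes a point from camera to tool coordinates, whose origin is the TCP and whose axes are the flange's). Camera axes: x right, y down, z forward; pixel columns grow to the right and rows downward; lengths in m; the calibration is good to about 2 mm. A picture is of the moment at which its call begins: read the wrist's pose just before it. There is no depth.
- robot.finish_job(): hands the job in; it is judged then, once.
The state is a dict: "clock": time; "joint_positions": joint angles; "dq": joint speeds; "tau": joint torques, N m; "tcp_pos": TCP position; "orientation": TCP orientation; "contact_force": force on the tool from outside, world axes, zero at the start; "moment": the same for the moment, N m; "opening": opening from 0.0 (shut) to 1.0 (fully open); "grip_force": force on a finger pad.
Only numpy, scipy, OpenCV 4.12 (cv2) and the standard library are available. Lean on these libraries where they do the work, as an engineer would, in place of code of your own. Each camera call takes 0.05 s, during which the arm holds its last target. There are 200 camera calls.

## Working session

There is one attempt and no reset: what is moved stays moved. The work goes in short steps, Python scripts to look and compute and a shell command to move; the robot and the scene stay as the last step left them, time stands still between calls to the robot, and variables do not carry over. Pictures are saved under pics/ and viewed, at most 10 in all, crops included, and the job is handed in when it is done.

```bash
mkdir -p pics
python3 - <<'E'
from workcell import robot
import cv2,numpy as np
s=robot.read_state();print(s)
ims=[]
for n in("scene","side"):
    c=robot.camera(n);cv2.imwrite(f"pics/{n}0.png",c["pixels"][:,:,::-1]);np.savez(f"{n}0.npz",**c)
    print(n,c["fx"],c["cx"],c["cy"],(-np.array(c["R"]).T@c["t"]).round(3))
E
```

```text
{'clock': 0.0, 'joint_positions': array([-1.42447899e+00,  5.28431130e-01,  1.43393621e+00, -2.36545543e-05,
        1.18140829e+00, -1.78499400e-01]), 'dq': array([ 0.00154002,  0.00013142,  0.00071041, -0.00017053, -0.00041081,
        0.00061806]), 'tau': array([-5.57373696e-04, -4.42351341e+01, -1.78028798e+01, -4.31115632e-04,
        8.59119667e-03, -1.46032971e-05]), 'tcp_pos': array([ 0.19937234, -0.5915703 ,  0.23034437]), 'orientation': array([-3.13944048e+00, -3.66077472e-04,  3.24825348e-01]), 'contact_force': array([-0.70488372, -0.49777684, -0.70072406]), 'moment': array([0.00513047, 0.00456617, 0.02813682]), 'grip_force': 0.0, 'opening': 0.9980896794365144}
scene 463.95818528095515 281.275385750051 218.5131758979795 [ 0.947 -0.193  0.77 ]
side 462.5644509696718 284.1184148246777 206.54189922083484 [ 0.369 -0.442  0.546]
```

View pics/scene0.png

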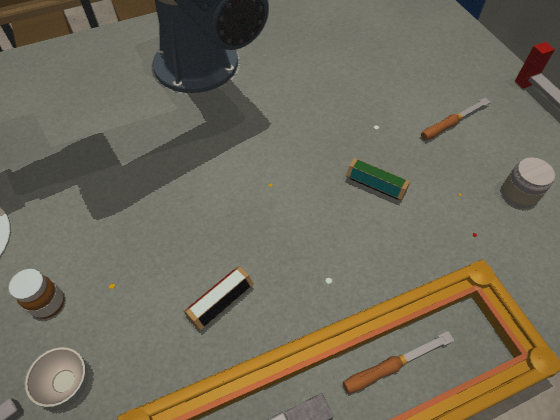

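View pics/side0.png

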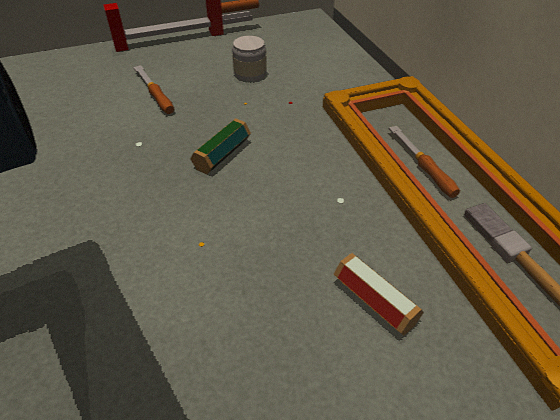

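The white bar sits at about (220,297) in the scene view, with its black flat towards the frame and its red flat towards the robot (side view, about (375,295)). The spare bar at (378,180) is well clear. I'll push from the red side towards the frame and need the clearance there.

```bash
cat > h.py <<'E'
import cv2,numpy as np
def ray(c,uv,z):
    d=np.c_[(np.array(uv,float)-[c["cx"],c["cy"]])/[c["fx"],c["fy"]],np.ones(len(uv))]@c["R"]
    o=-c["R"].T@c["t"]; return o+d*((z-o[2])/d[:,2])[:,None]
def blob(c,lo,hi,roi):
    x0,y0,x1,y1=roi; h=cv2.cvtColor(np.ascontiguousarray(c["pixels"]),cv2.COLOR_RGB2HSV)
    m=np.zeros(h.shape[:2],np.uint8); m[y0:y1,x0:x1]=cv2.inRange(h,lo,hi)[y0:y1,x0:x1]
    k=max(cv2.findContours(m,0,2)[0],key=cv2.contourArea)
    return k[:,0,:],cv2.contourArea(k)
def rect(c,lo,hi,roi,z):
    k,a=blob(c,lo,hi,roi); p=ray(c,k,z)[:,:2]
    (cx,cy),(w,h),_=cv2.minAreaRect((p*1000).astype(np.float32)); b=cv2.boxPoints(cv2.minAreaRect((p*1000).astype(np.float32)))
    e=b[1]-b[0] if np.linalg.norm(b[1]-b[0])>np.linalg.norm(b[2]-b[1]) else b[2]-b[1]
    return a,np.round([cx,cy,w,h],1),np.degrees(np.arctan2(e[1],e[0]))
E
python3 - <<'E'
from h import *
for n,roi in(("scene",(170,250,265,335)),("side",(325,245,430,340))):
    c=np.load(n+"0.npz"); print(n,rect(c,(0,0,150),(180,70,255),roi,.04))
c=np.load("scene0.npz")
print("frame outer edge",ray(c,[[120,415],[475,265]],.02).round(3), ray(c,[[120,415],[475,265]],.0).round(3))
print("green",rect(c,(50,100,20),(80,255,255),(340,150,420,205),.04))
E
```

```text
scene (697.0, array([ 617.6, -163.5,   22.3,  104.9]), np.float32(-70.01639))
side (1008.5, array([ 617.3, -163.3,   21.7,  103.7]), np.float32(-70.01628))
frame outer edge [[ 0.736 -0.365  0.02 ]
 [ 0.748  0.278  0.02 ]] [[ 0.73  -0.369  0.   ]
 [ 0.742  0.291  0.   ]]
green (365.5, array([507.8, 215.6, 102.1,  20.6]), np.float32(36.384346))
```

```bash
python3 -m pendant '[[30,[0.946,-0.543,0.2],[0,0.6,-0.05]],[30,[0.946,-0.543,0.2],[0,0.6,-0.05]],[30,[0.946,-0.543,0.2],[0,0.6,-0.05]],[30,[0.946,-0.543,0.2],[0,0.6,-0.05]],[30,[0.946,-0.543,0.2],[0,0.6,-0.05]],[30,[0.946,-0.543,0.2],[0,0.6,-0.05]],[30,[0.946,-0.543,0.2],[0,0.6,-0.05]],[30,[0.946,-0.543,0.2],[0,0.6,-0.05]]]'
```

```text
clock: 1.1
tcp_pos: [0.5266, -0.2227, 0.1406]
orientation: [3.138, -0.3, 0.35]
contact_force: [0.8, -0.3, -0.4]
opening: 0.352
grip_force: 0.0
```

```bash
python3 -m pendant '[[30,[0,0,0],[0,0,0]],[30,[0,0,0],[0,0,0]]]'
```

```text
clock: 1.35
tcp_pos: [0.5256, -0.2241, 0.1409]
orientation: [3.137, -0.3, 0.352]
contact_force: [-0.9, -0.2, -0.3]
opening: 0.352
grip_force: 0.0
```

```bash
python3 -m pendant '[[30,[0.037,-0.051,0.2],[0,0,0]],[30,[0.037,-0.051,0.2],[0,0,0]],[30,[0.024,-0.051,0.24],[0,0,0]],[30,[0.011,-0.051,0.282],[0,0,0]],[30,[0.011,-0.051,0.282],[0,0,0]],[30,[0.011,-0.051,0.282],[0,0,0]]]'
python3 - <<'E'
from workcell import robot
import cv2,numpy as np
c=robot.camera("side");cv2.imwrite("pics/side1.png",cv2.resize(c["pixels"][200:380,270:510,::-1],None,fx=3,fy=3))
E
```

```text
clock: 2.1
tcp_pos: [0.5611, -0.1863, 0.0087]
orientation: [3.137, -0.301, 0.349]
contact_force: [0.8, -0.2, 1.0]
opening: 0.353
grip_force: 0.0
```

View pics/side1.png

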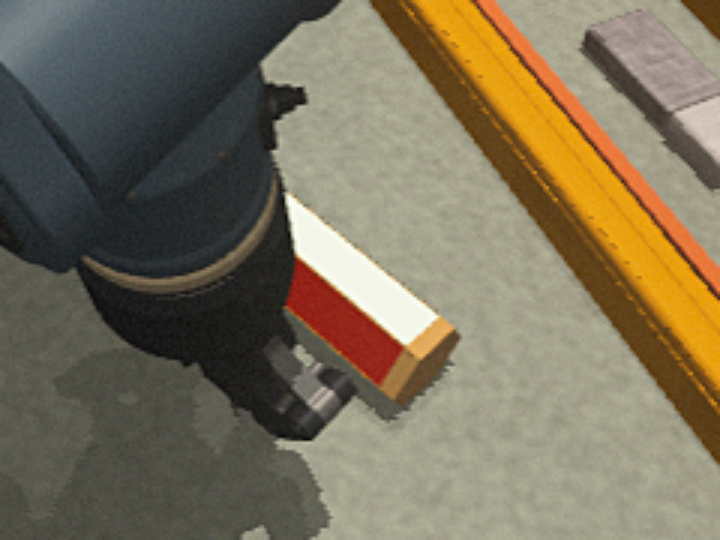

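The two fingertips are behind the red face, with about 30 mm to go. I'll close that gap level.

```bash
python3 -m pendant '[[30,[0.03,0.0,0.009],[0,0,0]],[30,[0.044,0.0,0.0135],[0,0,0]],[30,[0.052,0,0.016],[0,0,0]],[30,[0.059,0,0.018],[0,0,0]],[30,[0.059,0,0.018],[0,0,0]]]'
python3 - <<'E'
from workcell import robot
import cv2,numpy as np
from h import *
c=robot.camera("side");cv2.imwrite("pics/side2.png",cv2.resize(c["pixels"][200:380,270:510,::-1],None,fx=3,fy=3))
c=robot.camera("scene");print(rect(c,(0,0,150),(180,70,255),(170,250,275,335),.04))
E
```

```text
clock: 2.78
tcp_pos: [0.5901, -0.1739, 0.0082]
orientation: [3.138, -0.3, 0.351]
contact_force: [0.5, 0.1, 0.6]
opening: 0.352
grip_force: 0.0
(708.5, array([ 618.5, -163. ,   22.6,  104.7]), np.float32(-69.7948))
```

View pics/side2.png

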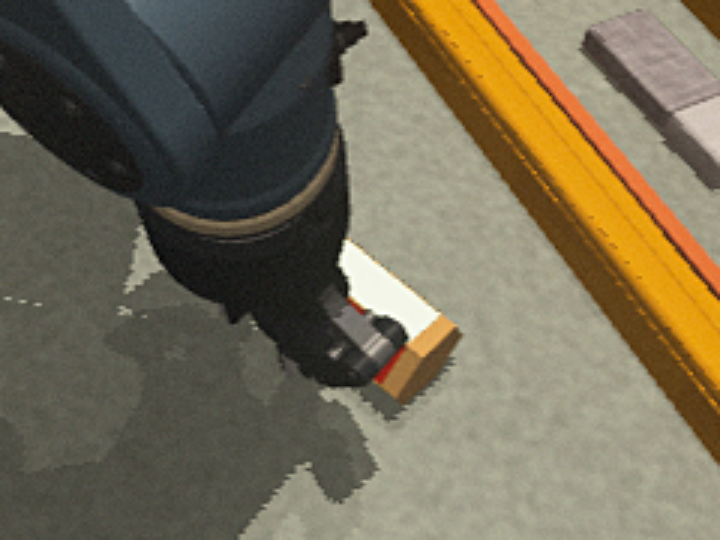

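The bar moved about 1 mm, so the fingers are touching it. Next is the 45° push.

```bash
python3 -m pendant '[[30,[0.01,0,-0.0053],[0,0,0]],[30,[0.02,0,-0.0106],[0,0,0]],[30,[0.03,0,-0.0159],[0,0,0]],[30,[0.038,0,-0.02],[0,0,0]],[30,[0.045,0,-0.024],[0,0,0]],[30,[0.045,0,-0.024],[0,0,0]],[30,[0.045,0,-0.024],[0,0,0]]]'
python3 - <<'E'
from workcell import robot
import cv2,numpy as np
a=robot.camera("side")["pixels"][200:380,270:510,::-1];b=robot.camera("scene")["pixels"][210:390,150:390,::-1]
cv2.imwrite("pics/s3.png",cv2.resize(np.hstack([a,b]),(800,300)))
E
```

```text
clock: 3.75
tcp_pos: [0.6068, -0.1678, 0.0261]
orientation: [3.138, -0.3, 0.351]
contact_force: [-0.5, 0.8, 0.0]
opening: 0.347
grip_force: 0.0
```

View pics/s3.png

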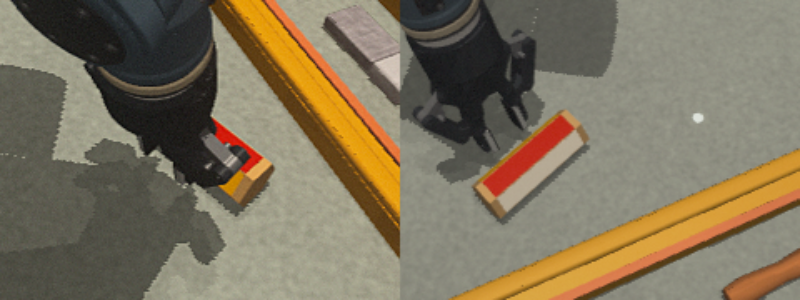

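Red is on top and the bar lies flat (scene crop, about (530,155)). I'll back off, go down and measure.

```bash
python3 -m pendant '[[30,[-0.024,0,-0.0075],[0,0,0]],[30,[-0.048,0,-0.015],[0,0,0]],[30,[-0.048,0,-0.015],[0,0,0]],[30,[-0.058,0,0.02],[0,0,0]],[30,[-0.058,0,0.02],[0,0,0]],[30,[-0.058,0,0.02],[0,0,0]]]'
python3 - <<'E'
from workcell import robot
from h import *
for n,roi in (("scene",(170,230,290,345)),("side",(325,230,450,340))):
    c=robot.camera(n);print(n,rect(c,(0,150,100),(8,255,255),roi,.04),rect(c,(172,150,100),(180,255,255),roi,.04) if 0 else "")
p=robot.read_state()["tcp_pos"];print(p)
E
```

```text
clock: 4.6
tcp_pos: [0.584, -0.1763, 0.0082]
orientation: [3.138, -0.3, 0.351]
contact_force: [-0.5, -0.4, 0.0]
opening: 0.351
grip_force: 0.0
scene (700.5, array([ 641.5, -155.1,   22.1,  102.8]), np.float32(-69.84547)) 
side (650.5, array([ 645.2, -166.9,   22.1,   77.7]), np.float32(-69.86128)) 
[ 0.58414376 -0.17644949  0.00858929]
```

```bash
python3 -m pendant '[[30,[0.03,0.0,0.009],[0,0,0]],[30,[0.044,0.0,0.0135],[0,0,0]],[30,[0.052,0,0.016],[0,0,0]],[30,[0.06,0,0.0183],[0,0,0]],[30,[0.06,0,0.0183],[0,0,0]]]' && python3 -m pendant '[[30,[0.01,0,-0.0053],[0,0,0]],[30,[0.02,0,-0.0106],[0,0,0]],[30,[0.03,0,-0.0159],[0,0,0]],[30,[0.038,0,-0.02],[0,0,0]],[30,[0.045,0,-0.024],[0,0,0]],[30,[0.045,0,-0.024],[0,0,0]],[30,[0.045,0,-0.024],[0,0,0]]]' && python3 -m pendant '[[30,[-0.03,0,-0.009],[0,0,0]],[30,[-0.07,0,-0.021],[0,0,0]],[30,[-0.1,0,-0.1],[0,0,0]],[30,[-0.1,0,-0.1],[0,0,0]],[30,[-0.1,0,-0.1],[0,0,0]]]'
python3 - <<'E'
from workcell import robot
import cv2,numpy as np
a=robot.camera("side")["pixels"][150:330,270:510,::-1];b=robot.camera("scene")["pixels"][210:390,150:390,::-1]
cv2.imwrite("pics/s4.png",cv2.resize(np.hstack([a,b]),(800,300)))
E
```

```text
clock: 5.32
tcp_pos: [0.6132, -0.1655, 0.0082]
orientation: [3.138, -0.3, 0.351]
contact_force: [-0.9, 0.0, -0.3]
opening: 0.353
grip_force: 0.0
clock: 6.2
tcp_pos: [0.6298, -0.1593, 0.0262]
orientation: [3.138, -0.3, 0.351]
contact_force: [0.5, -1.3, -0.2]
opening: 0.348
grip_force: 0.0
clock: 6.82
tcp_pos: [0.5715, -0.1809, 0.0593]
orientation: [3.137, -0.3, 0.35]
contact_force: [0.3, -0.7, -0.1]
opening: 0.355
grip_force: 0.0
```

View pics/s4.png

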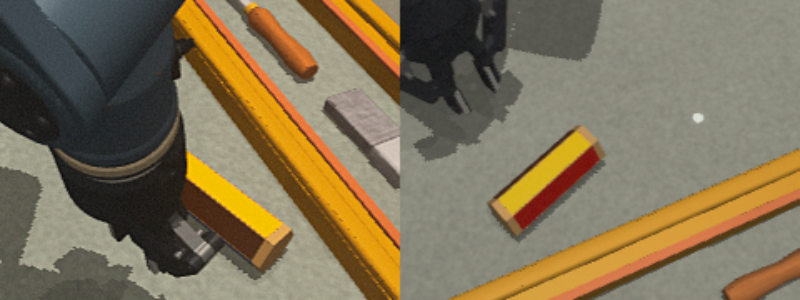

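Gold is on top with red facing the frame. The bar lies flat and the robot is clear of it, so I'm handing in.

```bash
python3 -c "
from workcell import robot
print(robot.finish_job())"
```

```text
the job is handed in; nothing more can be done
None
```

The bar was rolled one flat at a time, first to red on top and then to gold. It lies flat with the robot clear, the spare bar was never approached, and the job is handed in (no verdict was returned).

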